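# Lock the reference disc under the quick clamp

### The job

Clamp the steel disc that lies in the quick-clamp fixture: push the clamp strap round with a finger until it stops over the disc, and only then press the cam lever fully down so that the strap is locked on the disc. Leave the disc lying in its seat, leave the small things round the clamp where they are, and take the hand away at the end.

Things in the scene. Friction and masses are not known exactly. Their poses are not given: they have to be found in the camera images.
- fixture: Quick-clamp fixture, fixed on the bench: aluminium tooling plate 230 (x) x 290 (y) x 12 mm with a dark steel base 90 x 200 x 12 mm on it. Origin: centre of the plate's underside, z up. Along its y axis lie the disc's seat (at y = +35 mm, four dowels round it, 8 mm high) and the clamp pillar (at y = -75 mm). It may stand turned.
- nest_center (a point): centre of the disc's seat, on the dark base's upper face (24 mm above the bench)
- pivot (a point): point on the vertical axis of the clamp's pillar, 62 mm above the bench; the strap swings about this axis
- strap (a joint): swing of the clamp strap, with the cam lever on it, about the pillar. 0 = on its stop, strap pointing along the fixture's +y, over the disc; grows counterclockwise seen from above, to 1.75 rad (at pi/2 the strap points along the fixture's -x). Starts 1.1 to 1.65. Stays where it is left; a push of about 2.4 N square to it, 50 mm out from the pillar, turns it.
- lever_axle (a point): middle of the cam lever's level axle, in the strap's forked end, 110 mm out from the pillar axis and 56.5 mm above the bench. The strap is a steel bar 24 mm wide whose sides stand from 53 to 63 mm above the bench; the fork round the axle is 31 mm wide and ends 126 mm out.
- cam_lever (a joint): elevation of the cam lever about its axle: 0 = pressed fully down, level, on its stop; 1.4 rad = nearly upright. Starts 1.1 to 1.3. The lever always points outward, away from the pillar in the strap's direction, and comes down outward. It stays where it is left and takes 2 to 6 N at its end; near 0 its cam presses on the disc and locks.
- lever_end (a point): centre of the ball, 22 mm across, at the free end of the cam lever, 100 mm from the axle. The black grip is a straight round bar 18 mm thick from 52 mm out to the ball.
- cam: eccentric steel cam on the lever's axle, 28 mm across, 16 mm wide, between the fork's cheeks; with the lever up it clears the disc by 3 to 4 mm, with the lever down it bears on the disc's top. Origin on the axle.
- disc: steel reference disc, 62 mm across, 12 mm high, lying in the seat between the dowels. Origin: centre of its underside.
- reference_disc_1: Bystander: smaller steel reference disc, 50 mm across, 12 high, standing loose on the tooling plate beside the clamp. Origin: centre of its underside.
- specimen_1: Bystander: round black embedded specimen, 30 mm across, 16 high, standing loose on the tooling plate beside the clamp. Origin: centre of its underside.
- specimen_2: Bystander: round green embedded specimen, 30 mm across, 13 high, standing loose on the tooling plate beside the clamp. Origin: centre of its underside.
- specimen_3: Bystander: round black embedded specimen, 25 mm across, 18 high, standing loose on the tooling plate beside the clamp. Origin: centre of its underside.
- gauge_block_1: Bystander: upright steel gauge block, 9 x 30 x 25 mm, standing loose on the tooling plate beside the clamp. Origin: centre of its underside.
- reference_block_0: Bystander: flat steel reference block, 35 x 60 x 10 mm, standing loose on the tooling plate beside the clamp. Origin: centre of its underside.
- gauge_block_0: Bystander: upright steel gauge block, 9 x 30 x 20 mm, standing loose on the tooling plate beside the clamp. Origin: centre of its underside.

How it is judged:
By the outcome, as a careful person would: the job done as asked, in the order asked, and still so for the second after the job is handed in, with the robot touching nothing.
It also fails if it takes over 53 s, if anything falls off the work surface, if the arm or the gripper's body presses on something with over 40 N, if the wrist force passes 120 N, or if a joint passes its speed limit or range.

### The arm

A 6-joint arm with a two-finger parallel gripper is mounted at the origin on a cart in front of the work surface, level with it; the furniture and walls round the work are solid. World frame = base frame: x ahead of the robot, y to its left, z up, the work surface at z = 0. Lengths are in m, angles in rad, forces in N, time in s.
With the tool pointing down it reaches from about 0.325 to 0.75 m from the base axis. Payload 7.6 kg.
Tool frame: the origin (TCP) lies at the very end of the fingers, on their centre line; the grasp point (between the pads) lies 19 mm behind it; z points along the fingers, y is the line along which they close (so a half turn about z gives the same grasp; the last joint's range is limited). The gripper opens to 85 mm and grips with 20 to 120 N. Pads are 22 mm wide; open, the fingers measure 114 mm over their backs; the gripper's body (76 mm by 85 mm) begins 54 mm behind the grasp point. The pads swing forward as they close: fully open they stand 13 mm farther back than shut.
Start: joints at [-0.07, 0.052, 1.401, -0, 1.689, -0.07], TCP at [0.525, 0, 0.231] pointing down, gripper open.
Joint ranges: [-2.9, 2.9], [-0.91, 2.17], [0.12, 2.37], [-1.06, 4.2], [0.26, 2.73], [-2.93, 2.93]. Speed limits (rad/s): [2.57, 2.57, 3.01, 3.14, 3.14, 3.14].

### API

Orientations are given as a unit quaternion [x, y, z, w].
In Python, from bench import r gives the robot as it stands. The module is installed in compiled form; this text tells all that it offers. Calls block until the motion is done:
- r.move_pose(position, orientation): joint-space move of the TCP to a pose.
- r.move_linear(position, rate=0.15, ori=None, contact_N=None): straight line of the TCP; ori=None keeps the orientation; rate is the mean speed in m/s. With contact_N (N) it stops when the force on the tool has changed by that much, and returns True; else False.
- r.movej(angles): joint-space move.
- r.gripper_open() and r.close(): open the fingers fully, or close them until they stop; the grip force is fixed at half the most.
- r.sleep(seconds).
- r.inverse_kinematics(position, orientation): joint angles nearest the present ones, or None.
- r.state(): the state.
- r.grab_frame(name): name is "scene" or "side" or "wrist"; returns a dict with "img" (420x560x3 uint8, blue, green, red), "depth" (420x560 float32, m along the optical axis (not along the pixel's ray), 0 where there is no reading), "mtx" (3x3 intrinsics, pixels), "origin" and "attitude" of the camera in the world. Camera axes: x right, y down, z forward; pixel columns grow to the right and rows downward; lengths in m; the calibration is good to about 2 mm. A picture is of the moment at which its call begins.
A pose or a line that the arm cannot do raises r.Unreachable and nothing moves.
- r.finish_job(): hands the job in; it is judged then, once.
The state is a dict: "t": time; "joint_positions": joint angles; "qd": joint speeds; "effort": joint torques, N m; "eef_pos": TCP position; "tcp_rot": TCP orientation; "wrist_force": force on the tool from outside, world axes, zero at the start; "ft_torque": the same for the moment, N m; "finger_gap": finger opening in m; "gripper_force": force on a finger pad.
Only numpy, scipy, OpenCV 4.12 (cv2) and the standard library are available. Lean on these libraries where they do the work, as an engineer would, in place of code of your own. Each camera call takes 0.05 s, during which the arm holds its last target. There are 200 camera calls.

## Working session

There is one attempt and no reset: what is moved stays moved. The work goes in short steps, each a Python script; the robot and the scene stay as the last script left them, time stands still between calls to the robot, and variables do not carry over. Pictures are saved under pics/ and viewed, at most 10 in all, crops included, and the job is handed in when it is done.

```bash
mkdir -p pics; cat > h.py <<'E'
import numpy as np, cv2
from scipy.spatial.transform import Rotation as R
from bench import r
def grab(n,save=None):
    f=r.grab_frame(n)
    if save: cv2.imwrite('pics/'+save,f['img'])
    a=np.array(f['attitude'],float)
    f['R']=a if a.shape==(3,3) else R.from_quat(a).as_matrix()
    f['o']=np.array(f['origin'],float); f['K']=np.array(f['mtx'],float)
    return f
def ray(f,u,v):
    return f['R']@np.linalg.solve(f['K'],[u,v,1.])
def onplane(f,u,v,z):
    d=ray(f,u,v); return f['o']+d*(z-f['o'][2])/d[2]
def cloud(f):
    v,u=np.mgrid[:420,:560]; d=f['depth']
    p=np.stack([u,v,np.ones_like(u)],-1)@np.linalg.inv(f['K']).T*d[...,None]
    return p@f['R'].T+f['o']
def proj(f,p):
    c=f['K']@(f['R'].T@(np.array(p)-f['o'])); return c[:2]/c[2]
E
python3 - <<'E'
from h import *
import pickle
for n in ['scene','side','wrist']:
    f=grab(n,n+'0.png'); print(n,f['o'].round(3),np.array(f['attitude']).round(3).tolist(),f['K'].round(1).tolist())
    pickle.dump({k:f[k] for k in f if k!='x'},open(n+'0.pkl','wb'))
print(r.state())
E
```

```text
scene [0.127 0.674 0.556] [-0.29, 0.844, -0.423, 0.156] [[521.2, 0.0, 284.3], [0.0, 521.2, 210.2], [0.0, 0.0, 1.0]]
side [ 0.264 -0.505  0.584] [0.88, -0.187, 0.096, -0.425] [[482.5, 0.0, 283.4], [0.0, 482.5, 206.6], [0.0, 0.0, 1.0]]
wrist [0.525 0.083 0.373] [0.986, 0.0, -0.001, 0.164] [[321.1, 0.0, 282.3], [0.0, 321.1, 205.4], [0.0, 0.0, 1.0]]
{'t': 0.15, 'joint_positions': array([-7.03438622e-02,  5.26782765e-02,  1.40146710e+00, -1.51866957e-05,
        1.68862274e+00, -7.03133986e-02]), 'qd': array([ 1.55646540e-03, -1.37487698e-03, -3.95215731e-03, -7.86448293e-05,
        2.86091198e-04,  1.61033196e-03]), 'effort': array([ 9.01752592e-04, -3.81951857e+01, -3.60423374e+01, -3.57651027e-05,
        4.66565543e-03,  6.07237575e-05]), 'eef_pos': array([5.24773714e-01, 1.16279393e-05, 2.30685450e-01]), 'tcp_rot': array([ 7.07118057e-01,  7.07095260e-01, -3.91052638e-04, -4.38821646e-04]), 'wrist_force': array([ 0.81158553, -0.70263291,  0.97111002]), 'ft_torque': array([ 0.01292238, -0.03353088, -0.01632553]), 'gripper_force': 0.0, 'finger_gap': 0.08531879043526476}
```

View pics/scene0.png

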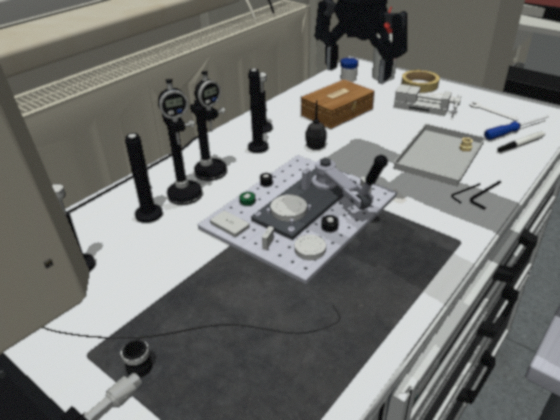

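View pics/wrist0.png

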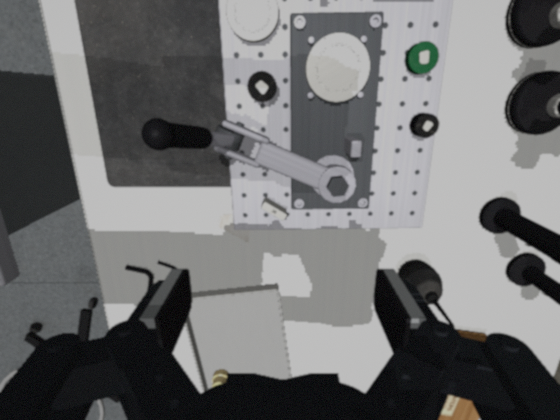

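View pics/side0.png

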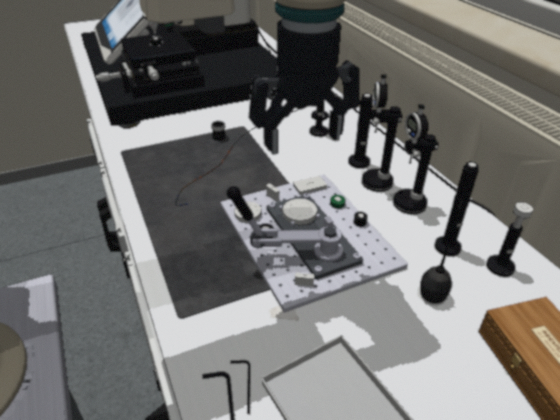

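The wrist view shows the seat disc at (338,67), the pillar hex at (337,182), the fork at about (232,140) and the lever ball at (158,133). The strap therefore stands about 1.2 rad from its stop. In the scene view the disc is at (289,207) and the lever ball at (378,162); in the side view the disc is at (299,210) and the lever ball at (235,192).

```bash
python3 - <<'E'
from h import *
import pickle
F={n:pickle.load(open(n+'0.pkl','rb')) for n in['scene','side','wrist']}
def tri(obs):
    A=np.zeros((3,3));b=np.zeros(3)
    for n,u,v in obs:
        d=ray(F[n],u,v);d/=np.linalg.norm(d);P=np.eye(3)-np.outer(d,d);A+=P;b+=P@F[n]['o']
    X=np.linalg.solve(A,b); print('tri',X.round(4),[(n,(proj(F[n],X)-[u,v]).round(1)) for n,u,v in obs]); return X
def ell(n,u,v,lo,rad):
    # bright blob round a seed
    g=cv2.cvtColor(F[n]['img'],cv2.COLOR_BGR2GRAY); m=(g>lo).astype(np.uint8)
    k,l,s,c=cv2.connectedComponentsWithStats(m,connectivity=4); i=l[v,u]
    cs,_=cv2.findContours((l==i).astype(np.uint8),cv2.RETR_EXTERNAL,cv2.CHAIN_APPROX_NONE)
    e=cv2.fitEllipse(cv2.convexHull(max(cs,key=len))); print(n,g[v,u],s[i],e); return (n,)+tuple(e[0])
D=tri([ell('wrist',338,60,150,0),ell('scene',289,207,150,0),ell('side',299,210,150,0)])
P=cloud(F['wrist']); 
for nm,(u,v) in dict(hex=(337,183),strap=(290,165),disc=(338,67),base=(320,120),plate=(265,180),bench=(140,250),ball=(158,133),grip=(195,137),forkL=(240,126),forkR=(225,152)).items(): print(nm,P[v,u].round(4))
# dark base outline from heights
z=P[...,2]
for lo,hi in[(.021,.027),(.034,.039)]:
    m=((z>lo)&(z<hi)).astype(np.uint8); Q=P[m>0][:,:2]; print(lo,len(Q),Q.min(0),Q.max(0))
# plate: minimal rect of points z>.009 in the plate area
for n in F:
    Pn=cloud(F[n]);m=(Pn[...,2]>.008)&(Pn[...,2]<.016)&(abs(Pn[...,0]-.5)<.2)&(abs(Pn[...,1]-.2)<.25)
    m=cv2.morphologyEx(m.astype(np.uint8),cv2.MORPH_OPEN,np.ones((3,3)))
    k,l,s,c=cv2.connectedComponentsWithStats(m);i=1+s[1:,4].argmax()
    print(n,s[i],cv2.minAreaRect(Pn[l==i][:,:2].astype(np.float32)))
    # strap top points
    m=(Pn[...,2]>.05)&(Pn[...,2]<.085)&(abs(Pn[...,0]-.5)<.12)&(abs(Pn[...,1]-.15)<.15)
    Q=Pn[m];print(' strap pts',len(Q),Q.min(0).round(3),Q.max(0).round(3), np.histogram(Q[:,2],7,(.05,.085))[0])
w=F['wrist']['img'][0:260,130:460];cv2.imwrite('pics/w1.png',cv2.resize(w,None,fx=2.3,fy=2.3,interpolation=cv2.INTER_CUBIC))
E
```

```text
wrist 183 [ 307   33   63   68 3444] ((338.3547058105469, 67.65142822265625), (64.1331787109375, 70.49250793457031), 176.72647094726562)
scene 175 [   45    59   515   278 40467] ((303.6910095214844, 194.3481903076172), (212.39248657226562, 588.5104370117188), 69.01040649414062)
side 175 [283 199  34  21 540] ((299.4876403808594, 208.60589599609375), (20.593822479248047, 32.81815719604492), 91.9755859375)
tri [0.5686 0.0963 0.0528] [('wrist', array([-8.5, 12.1])), ('scene', array([-6.2,  0.9])), ('side', array([-1.2, -2.3]))]
hex [0.5777 0.0021 0.0704]
strap [0.532  0.0183 0.0631]
disc [0.5782 0.1086 0.0358]
base [0.5642 0.058  0.0227]
plate [ 0.5044 -0.0098  0.0125]
bench [ 0.3414 -0.1056  0.0011]
ball [0.4425 0.059  0.1566]
grip [0.4582 0.0526 0.125 ]
forkL [0.4842 0.055  0.0589]
forkR [0.4694 0.0311 0.064 ]
0.021 13818 [ 0.42422396 -0.30877328] [0.84453004 0.16827544]
0.034 3669 [ 0.54726328 -0.1380091 ] [0.84463332 0.13816741]
scene [ 199  159  192  121 6264] ((0.5773343443870544, 0.0853668749332428), (0.23210562765598297, 0.27197203040122986), 0.4365876317024231)
 strap pts 1037 [0.456 0.    0.05 ] [0.601 0.064 0.085] [122 196 579  68  37  20  15]
side [ 309  175   90  109 2733] ((0.6112592816352844, 0.08387535810470581), (0.16492202877998352, 0.26765042543411255), 0.062247276306152344)
 strap pts 1157 [0.456 0.    0.05 ] [0.599 0.058 0.085] [ 92 193 691  88  55  19  19]
wrist [  219     0   234   213 22001] ((0.57784503698349, 0.06047198176383972), (0.23231729865074158, 0.2211676687002182), 0.12133939564228058)
 strap pts 3607 [0.458 0.    0.05 ] [0.601 0.061 0.085] [  74  287 2834  159  154   51   48]
```

View pics/w1.png

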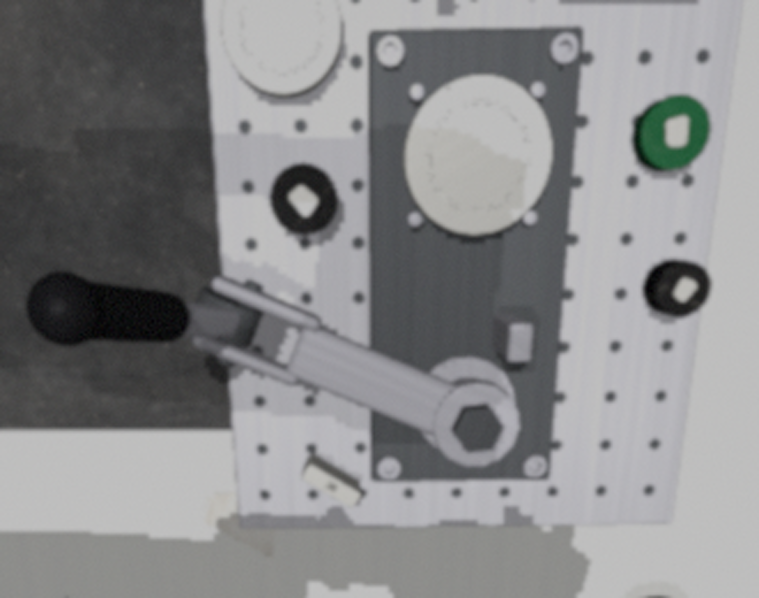

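The enlarged view shows the fixture square to the world axes. The hex is at crop (478,428), the disc at (478,155), the stop post at (517,340), a gauge block behind the strap at (333,480) and the fork at (230,320). Next I refine these by fitting the measured points, with a two-view check.

```bash
python3 - <<'E'
from h import *
import pickle
F={n:pickle.load(open(n+'0.pkl','rb')) for n in['scene','side','wrist']}
def circ(Q):
    A=np.c_[2*Q,np.ones(len(Q))];s=np.linalg.lstsq(A,(Q**2).sum(1),rcond=None)[0];return s[:2],np.sqrt(s[2]+s[:2]@s[:2])
for n in F:
    P=cloud(F[n]);x,y,z=P[...,0],P[...,1],P[...,2]
    m=(abs(z-.036)<.004)&(np.hypot(x-.578,y-.11)<.045);Q=P[m]
    print(n,'disc',len(Q),np.median(Q[:,2]).round(4),np.round(cv2.minEnclosingCircle(Q[:,:2].astype(np.float32))[0],4),Q[:,:2].mean(0).round(4),(np.ptp(Q[:,:2],0)).round(4))
    m=(z>.066)&(z<.09)&(np.hypot(x-.578,y)<.03);Q=P[m]
    print('  hex',len(Q),Q.mean(0).round(4),(Q.min(0)+Q.max(0)).round(4)/2,np.ptp(Q,0).round(4))
    pv=np.array([.578,.002])
    rr=np.hypot(x-pv[0],y-pv[1]);m=(abs(z-.063)<.0025)&(rr>.025)&(rr<.075)&(x<.57);Q=P[m][:,:2].astype(np.float32)
    vx,vy,x0,y0=cv2.fitLine(Q,cv2.DIST_HUBER,0,.01,.01).ravel();sg=-np.sign(vx)
    print('  strap',len(Q),'theta',np.arctan2(-vx*sg,vy*sg).round(3),'line offset from pv',((x0-pv[0])*vy-(y0-pv[1])*vx).round(4))
    m=(z>.10)&(z<.19)&(np.hypot(x-.44,y-.06)<.05);Q=P[m]
    if len(Q): t=Q[Q[:,2].argmax()];print('  lever pts',len(Q),t.round(4),Q.mean(0).round(4))
E
```

```text
scene disc 657 0.0354 [0.5764 0.1115] [0.5766 0.1111] [0.063  0.0633]
  hex 76 [0.5783 0.0017 0.0698] [ 5.7985e-01 -1.0000e-04  6.9250e-02] [0.0214 0.0229 0.0065]
  strap 208 theta 1.187 line offset from pv -0.0002
  lever pts 380 [0.4426 0.06   0.1583] [0.4438 0.0618 0.1338]
side disc 636 0.0363 [0.5752 0.1079] [0.5758 0.1051] [0.063  0.0656]
  hex 117 [ 0.5768 -0.003   0.0705] [ 0.57825 -0.00275  0.07005] [0.0301 0.0249 0.0079]
  strap 331 theta 1.045 line offset from pv 0.0115
  lever pts 448 [0.4381 0.0566 0.1593] [0.4444 0.0487 0.1337]
wrist disc 3493 0.0356 [0.5768 0.1079] [0.5777 0.1085] [0.0615 0.0609]
  hex 340 [ 0.5783 -0.001   0.0705] [ 0.5784  -0.0016   0.06935] [0.0206 0.0203 0.0067]
  strap 1197 theta 1.149 line offset from pv 0.0037
  lever pts 1712 [0.4401 0.0593 0.1588] [0.4487 0.0556 0.1399]
```

Fixture yaw is about 0. The disc is at (0.577,0.109) with its top at 0.036, and the pivot is at (0.5775,-0.001). The disc-to-pivot distance measures 110 mm, as the text gives. The strap is at about 1.155 rad and the lever at about 1.17 rad. Now I push the strap.

```bash
cat >> h.py <<'E'
pv=np.array([.5775,-.001])
def sp(t): return np.array([-np.sin(t),np.cos(t)]),np.array([np.cos(t),np.sin(t)])
def quat(yaw):
    c,s=np.cos(yaw),np.sin(yaw)   # tool x along yaw, tool z down
    return R.from_matrix(np.array([[c,s,0],[s,-c,0],[0,0,-1]])).as_quat()
def tcp(t,off,z,rad=.055):
    s,p=sp(t); return np.append(pv+rad*s-off*p,z)
E
python3 - <<'E'
from h import *
r.close()
t0=1.155
r.move_pose(tcp(t0,.045,.12),quat(t0))
print(r.state()['t'],r.state()['eef_pos'])
print(r.move_linear(tcp(t0,.045,.047),rate=.1,contact_N=8))
f0=r.state()['wrist_force']
hit=r.move_linear(tcp(t0,.026,.047),rate=.08,contact_N=10); print('first',hit)
t=t0
while t>-.08:
    t-=.1
    hit=r.move_linear(tcp(t,.023,.047),rate=.08,ori=quat(t),contact_N=12)
    s=r.state(); print(round(t,3),hit,(s['wrist_force']-f0).round(1),s['eef_pos'].round(4),round(s['t'],2))
    if hit: break
E
```

```text
1.45 [ 0.50955604 -0.019929    0.12107761]
False
first False
1.055 False [0.9 0.1 0.1] [0.5183 0.0062 0.047 ] 2.98
0.955 False [ 1.3 -0.5  0.3] [0.5193 0.0118 0.047 ] 3.23
0.855 False [ 0.  -0.2  0.5] [0.521  0.0175 0.0471] 3.48
0.755 False [ 0.1 -0.2  0.6] [0.5231 0.0231 0.047 ] 3.73
0.655 False [-0.1 -0.2  0.2] [0.5258 0.0284 0.047 ] 3.98
0.555 False [ 0.9 -0.4  0.8] [0.529  0.0335 0.047 ] 4.23
0.455 False [ 0.2 -0.1 -0.1] [0.5327 0.0381 0.047 ] 4.48
0.355 False [ 0.6 -0.   0.3] [0.5368 0.0424 0.047 ] 4.73
0.255 False [ 0.6  0.5 -0. ] [0.5413 0.0462 0.047 ] 4.98
0.155 False [-0.4 -0.6  0.5] [0.5462 0.0496 0.047 ] 5.23
0.055 False [ 0.7 -0.8 -0.1] [0.5514 0.0525 0.047 ] 5.48
-0.045 False [-9.6 -1.1  4.1] [0.5548 0.0546 0.0464] 5.73
-0.145 False [-40.7  -3.5  25.3] [0.5551 0.056  0.0461] 5.98
```

```bash
python3 - <<'E'
from h import *
import pickle
r.move_linear(tcp(0,.05,.05),rate=.1,ori=quat(0))
r.move_linear(tcp(0,.05,.19),rate=.25)
r.move_pose([.525,.0,.26],quat(np.pi/2))
s=r.state();print(s['t'],s['wrist_force'].round(1),s['finger_gap'])
for n in['wrist','scene','side']:
    f=grab(n,n+'2.png');pickle.dump(f,open(n+'2.pkl','wb'))
    P=cloud(f);x,y,z=P[...,0],P[...,1],P[...,2]
    rr=np.hypot(x-pv[0],y-pv[1]);m=(abs(z-.063)<.0025)&(rr>.025)&(rr<.095)&(abs(x-.5775)<.03)&(y>.02);Q=P[m][:,:2].astype(np.float32)
    if len(Q)>20:
        vx,vy,x0,y0=cv2.fitLine(Q,cv2.DIST_HUBER,0,.01,.01).ravel();print(n,len(Q),'theta',np.arctan(-vx/vy).round(3),x0+(.06-y0)*vx/vy)
    m=(z>.11)&(z<.19)&(abs(x-.58)<.05)&(abs(y-.145)<.05);Q=P[m]
    if len(Q): print('  lever',len(Q),Q[Q[:,2].argmax()].round(4),((Q.min(0)+Q.max(0))/2).round(4))
E
```

```text
8.6833 [-0.4  0.3 -0.3] 0.00023783567918746578
wrist 1621 theta 0.115 0.5785168
  lever 982 [0.5761 0.1423 0.1566] [0.5761 0.1348 0.1333]
scene 314 theta 0.065 0.5782399
  lever 311 [0.5768 0.1513 0.1578] [0.5753 0.146  0.1341]
side 386 theta 0.128 0.57669026
  lever 330 [0.5714 0.146  0.1586] [0.5753 0.1393 0.1343]
```

View pics/wrist2.png

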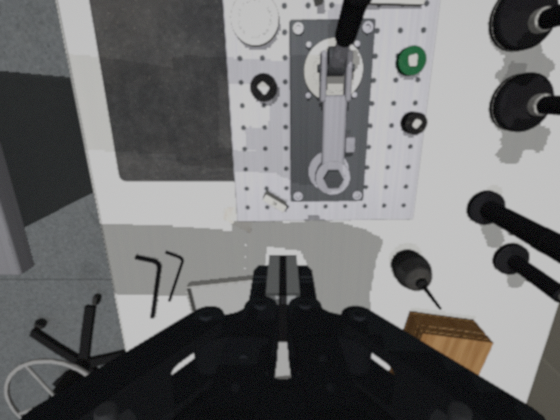

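The wrist view shows the strap over the disc: fork at (338,70), pillar hex at (332,177), lever upright at (348,20), and the small things where they were. The lever lies along x≈0.576, so the strap is at about 0. Now I press the lever along its arc.

```bash
python3 - <<'E'
from h import *
def lp(ph,gap=0,s=.075,w=.011,x=.5765):
    rr=.110+s*np.cos(ph)-(.009+gap)*np.sin(ph)-w; z=.0565+s*np.sin(ph)+(.009+gap)*np.cos(ph)
    return np.array([x,pv[1]+rr,z])
q=quat(np.pi/2)
p=lp(1.17,.015); 
r.move_pose([p[0],p[1]-.005,.24],q)
print(r.move_linear(p,rate=.12,contact_N=8),r.state()['eef_pos'].round(4))
f0=r.state()['wrist_force']
ph=1.27
while ph>-.12:
    ph-=.1
    hit=r.move_linear(lp(ph),rate=.06,contact_N=30)
    s=r.state();print(round(ph,2),hit,(s['wrist_force']-f0).round(1),(s['eef_pos']-lp(ph)).round(4),round(s['t'],2))
    if hit and ph>.1: break
    if hit or abs(s['wrist_force']-f0).max()>30: break
E
```

```text
False [0.577  0.1051 0.1361]
1.17 False [ 0.5 -1.2 -0.1] [-0.0001  0.0005 -0.0002] 10.79
1.07 False [ 0.1 -1.2 -0.8] [-0.      0.0003 -0.0001] 11.07
0.97 False [-0.3  0.4 -1.7] [-0.0001  0.0004 -0.0002] 11.34
0.87 False [-0.  -1.1 -0.6] [-0.0002  0.0004 -0.0003] 11.62
0.77 False [ 0.1 -0.4 -1.2] [-0.0002  0.0004 -0.0004] 11.89
0.67 False [ 1.2 -0.1 -0.5] [-0.0002  0.0003 -0.0004] 12.17
0.57 False [ 0.  -1.  -0.5] [-0.0002  0.0003 -0.0005] 12.44
0.47 False [-0.6 -0.6  0.2] [-0.0002  0.0003 -0.0005] 12.72
0.37 False [ 0.6 -0.9 -0.3] [-0.0002  0.0002 -0.0005] 12.99
0.27 False [-0.2 -1.1 -0.8] [-0.0001  0.0002 -0.0004] 13.27
0.17 False [ 0.2 -0.8 -0.3] [-0.0001  0.0001 -0.0003] 13.54
0.07 False [ 0.6 -0.3 -0.4] [-0.0001  0.     -0.0003] 13.82
-0.03 True [-1.9 -0.9  8.2] [ 0.0009 -0.0002  0.0024] 14.04
```

```bash
python3 - <<'E'
from h import *
import pickle
p=r.state()['eef_pos'].copy()
r.move_linear([.5765,p[1],p[2]-.006],rate=.03,contact_N=40); s=r.state(); print(s['eef_pos'].round(4),s['wrist_force'].round(1))
r.sleep(.3); s=r.state(); print(s['eef_pos'].round(4),s['wrist_force'].round(1))
r.move_linear([p[0],p[1],.12],rate=.1)
r.move_linear([.5765,p[1],.2],rate=.2)
r.move_pose([.525,.0,.26],quat(np.pi/2))
for n in['wrist','scene','side']:
    f=grab(n,n+'3.png');P=cloud(f);x,y,z=P[...,0],P[...,1],P[...,2]
    m=(z>.05)&(z<.12)&(abs(x-.5765)<.03)&(y>.14)&(y<.24);Q=P[m]
    if len(Q): print(n,'lever',len(Q),Q.min(0).round(4),Q.max(0).round(4),np.percentile(Q[:,2],[50,90]).round(4))
    m=m&(z>.06);Q=P[m][:,:2].astype(np.float32)
    if len(Q)>10: vx,vy,x0,y0=cv2.fitLine(Q,cv2.DIST_HUBER,0,.01,.01).ravel();print('  theta',np.arctan(-vx/vy).round(3),'x at .18',x0+(.18-y0)*vx/vy)
print(r.state()['t'])
E
python3 - <<'E'
import cv2,numpy as np
a=cv2.imread('pics/side3.png')[160:320,200:420];b=cv2.imread('pics/scene3.png')[140:300,190:410]
cv2.imwrite('pics/c3.png',cv2.resize(np.hstack([a,b]),None,fx=1.8,fy=1.8,interpolation=cv2.INTER_CUBIC))
E
```

```text
[0.5777 0.1732 0.0651] [-11.8  -2.7  27.9]
[0.5777 0.1732 0.0651] [-12.   -4.4  28.4]
wrist lever 516 [0.5676 0.14   0.0549] [0.5849 0.167  0.0671] [0.0614 0.0648]
  theta 0.073 x at .18 0.5743612
scene lever 455 [0.5641 0.14   0.0501] [0.5842 0.2212 0.0675] [0.0614 0.0653]
  theta 0.02 x at .18 0.57423323
side lever 260 [0.5636 0.1405 0.0523] [0.5844 0.2131 0.0691] [0.0632 0.0661]
  theta 0.044 x at .18 0.5735452
16.8833
```

View pics/c3.png

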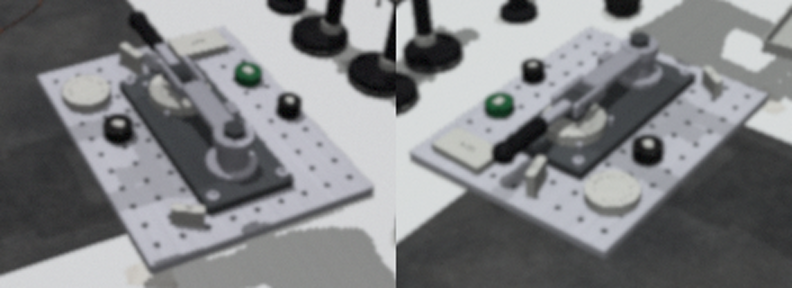

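View pics/wrist3.png

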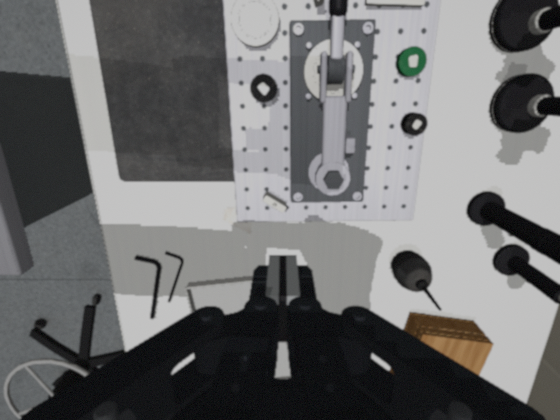

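In the final views the lever is level: its grip top is at 0.0655, as it must be when fully down. The strap still points over the disc, the disc is in its seat at (333,68), and the bystanders have not moved. The hand is clear.

```bash
python3 -c "
from bench import r
print(r.finish_job())"
```

```text
the job is handed in; nothing more can be done
None
```

I pushed the strap onto its stop over the disc, pressed the cam lever down until it was level, and took the hand away. The final pictures show the disc in its seat and the small things where they were, and I handed the job in at about 17 s without seeing the verdict.

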